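Clamp the card terminal in its counter stand to the set spring tension

TASK

Lay the card payment terminal, screen up, flat in the bay of the clamp stand, with one end up against the fixed end jaw, without pressing it down hard. Then turn the stand's knob clockwise, taking up its free play, to close the sprung jaw on it until the index tongue points to the set mark (between the pair of long lines on the carriage); do not overtighten it, which would crack the case. Leave everything else on the counter as it is.

Things in the scene. Friction and masses are not known exactly. Their poses are not given: they have to be found in the camera images.
- terminal_centre (a point): Middle (half-way up) of the loose card terminal: a flat black box with screen and keypad on top, 62 mm (its x) by 120 mm (its y) by 24 mm high (z up), 0.2 to 0.35 kg, lying on the counter. Take it across its 62 mm width. Either end may face the fixed jaw.
- bay_centre (a point): Point on the bed of the bolted-down clamp stand, 16 mm above the counter: the middle of the terminal's underside lies here when it is home. The stand's y is the clamping axis, from the knob to the fixed jaw; x across, z up. The bed is 54 mm wide, narrower than the terminal; the 112 x 316 mm base plate below it is 10 mm thick.
- guide_lips (a point): On the stand, 10 mm above bay_centre: the middle between four steel guide lips at the bay's corners, at y -64 to -46 and +38 to +56 mm. They stand 67 mm apart inside, are flared at the top and rise to 10 mm above the bed. Between them the sides are open for fingers. A terminal pushed down on them by force is damaged.
- end_jaw (a point): On the stand: middle of the fixed end jaw's upright rubber face, 60 mm to +y of bay_centre; the jaw is 70 mm wide and its top is 44 mm above the counter. The terminal's end rests against it. Same axes as the stand.
- knob_centre (a point): Middle (69 mm above the counter) of the stand's round fluted brass knob, 44 mm across, 26 mm high, upright axis, on the 50 mm high gear housing, 185 mm to -y of bay_centre. It has up to 1.5 rad (a quarter turn) of free play on its spindle; beyond that, clockwise from above drives the carriage to +y, 11 mm a radian. It turns stiffly (0.3 N m, at the mark 0.5 N m) and stays where it is left.
- set_mark (a point): On top of the carriage, the steel block that the knob drives, 50 mm above the counter: middle of the set mark, two long black lines 4 mm apart across a white enamel plate, among short lines 4 mm apart. It moves with the carriage. Same axes as the stand.
- index_tip (a point): Tip of the black tongue of the sprung pad, sliding over the white enamel plate. Spring slack: 16 mm to +y of set_mark. Pushed back by the terminal it comes level with the mark at 16 mm (4 N at first touch, then 1 N a mm: 20 N). It can run 8 mm past. The pad's face is 36 mm to +y of the tip; at the start 8 to 15 mm short of a terminal at home.
- terminal: The card terminal itself; origin in the middle of its underside.
- bed: The stand's bed with its guide lips, fixed; its foam-rubber top gives 1 mm for 8 N, at most 3 mm; origin under the middle of the stand, on the counter, 60 mm to -y of bay_centre.
- pad: The sprung pad with its tongue, on the carriage, moved by knob and spring; origin on the counter, 20 mm to +y of its face.
- handset: Bystander: grey cordless telephone, 48 x 150 x 24 mm, round keys, stub aerial; origin under its middle.
- bell: Bystander: brass counter bell, 84 mm across, 64 mm high; origin under its middle.
- ashtray: Bystander: round crystal ashtray, 116 mm across, 34 mm high; origin under its middle.
- card_tray: Bystander: silver card tray, 110 x 150 x 16 mm, with two handles; origin under its middle.
- pencil_box: Bystander: lacquered red pencil box, 64 x 212 x 41 mm; origin under its middle.
- stapler: Bystander: stapler, 36 x 135 x 49 mm; origin under its middle.

How it is judged:
By the outcome, as a careful person would: the job done as asked, in the order asked, and still so for the second after the job is handed in, with the robot touching nothing.
It also fails if it takes over 72 s, if anything falls off the work surface, if the arm or the gripper's body presses on something with over 40 N, if the wrist force passes 120 N, or if a joint passes its speed limit or range.

ROBOT

A 7-joint arm with a two-finger parallel gripper is mounted at the origin on the work surface. World frame = base frame: x ahead of the robot, y to its left, z up, the work surface at z = 0. Lengths are in mm, angles in rad, forces in N, time in s.
With the tool pointing down it reaches from about 350 to 900 mm from the base axis. Payload 8.1 kg.
Tool frame: the origin (TCP) lies midway between the tips of the shut fingers; the grasp point (between the pads) lies 19 mm behind it; z points along the fingers, y is the line along which they close (so a half turn about z gives the same grasp; the last joint's range is limited). The gripper opens to 85 mm and grips with 20 to 120 N. Pads are 22 mm wide; open, the fingers measure 114 mm over their backs; the gripper's body (76 mm by 85 mm) begins 54 mm behind the grasp point. The pads swing forward as they close: fully open they stand 13 mm farther back than shut.
Start: joints at [-1.254, 0.434, 0.025, 1.573, -0.012, 1.134, -0.075], TCP at [254.764, 570.733, 231.323] pointing down, gripper open.
Joint ranges: [-2.62, 2.62], [-0.44, 2.09], [-1.27, 1.32], [0.08, 2.57], [-1.32, 4.46], [0.12, 2], [-2.74, 2.74]. Speed limits (rad/s): [2.22, 2.22, 3.01, 3.01, 3.14, 3.14, 3.14].

INTERFACE

Orientations are given as [roll, pitch, yaw] about the fixed x, y, z axes, in that order (R = Rz(yaw) Ry(pitch) Rx(roll)).
In Python, from station import * gives the robot as it stands.
- The arm moves only by the tool drive_tool, never from a script. Its argument "targets" is a list that holds one entry, the list of rows, each a list of 7 numbers: the turn, a rotation vector about the world's x, y, z in degrees, then the shift along the world's x, y, z in cm, then the closure, from 0 (fully open) to 1 (shut). A call has 1 to 5 rows; each row shifts and turns the commanded pose from where the row before left it; what a row does not reach is not made up. A row lasts 1/8 s, in which the tool goes at most 62.5 mm and 10.7 degrees, less where a joint would pass 70% of its speed; a pose out of reach is approached as far as the arm can. A call with a gripper value outside its range is refused whole. The fingers move at their own pace and stop on an object; the grip force is fixed at half the most. Time passes only in rows, so rows that do not move let the fingers close. It gives the time, the measured TCP pose, the force, the opening and the grip force at its end, in the units of the state.
- state(): the state, without advancing time (a new reading comes with each control period).
- snapshot(name): name is "scene" or "side" or "wrist"; returns the picture (480x640x3 uint8, red, green, blue); there is no depth.
- camera_model(name): a dict with "fov_y" (degrees; the focal length in pixels is half the picture's height over the tangent of half this angle, whatever the lens; pixels are square), "cx", "cy" (the principal point, pixels), "rvec" (rotation vector, rad) and "tvec" (3), from world to camera coordinates, as OpenCV has them; the wrist camera has in their place "mount" (4x4, takes a point from camera to tool coordinates, whose origin is the TCP and whose axes are the flange's). Camera axes: x right, y down, z forward; pixel columns grow to the right and rows downward; lengths in mm; the calibration is good to about 2 mm. A picture is of the moment at which its call begins: read the wrist's pose just before it. camera_model takes no time and is no camera call.
- finish_job(): hands the job in; it is judged then, once.
The state is a dict: "time": time; "q": joint angles; "joint_velocities": joint speeds; "joint_torque": joint torques, N m; "eef_pos": TCP position; "ee_rot": TCP orientation; "wrist_force": force on the tool from outside, world axes, zero at the start; "moment": the same for the moment, N m; "grip_width": finger opening in mm; "grasp_force": force on a finger pad.
Only numpy, scipy, OpenCV 4.12 (cv2) and the standard library are available. Lean on these libraries where they do the work, as an engineer would, in place of code of your own. Each camera call takes 0.05 s, during which the arm holds its last target. There are 200 camera calls.

## Working session

There is one attempt and no reset: what is moved stays moved. The work goes in short steps, Python scripts to look and compute and a tool call to move; the robot and the scene stay as the last step left them, time stands still between calls to the robot, and variables do not carry over. Pictures are saved under pics/ and viewed, at most 10 in all, crops included, and the job is handed in when it is done.

Besides the shell and the picture viewer there is one more tool, called after "Emit:" as name([rows], argument=value, ...), one row to a line, values as JSON. drive_tool: Moves the arm, as the interface text tells. Its arguments: {"type":"object","properties":{"targets":{"type":"array","items":{"type":"array","items":{"type":"array","items":{"type":"number"}}}}},"required":["targets"]}

```bash
mkdir -p pics
python3 - <<'E'
from station import *
import cv2
for n in ("scene","side"):
    cv2.imwrite(f"pics/{n}0.png",snapshot(n)[:,:,::-1]); print(n,camera_model(n))
print(camera_model("wrist"),state())
E
```

```text
scene {'fov_y': 51.64201818998426, 'cx': 322.0124958404551, 'cy': 232.07838325193342, 'rvec': array([ 2.19748198,  1.03790615, -0.42101543]), 'tvec': array([-372.69463839, -258.49165174, 1515.69490638])}
side {'fov_y': 57.450767240867535, 'cx': 318.3720382682205, 'cy': 246.74371301785257, 'rvec': array([ 2.06350483, -0.38620067,  0.19910967]), 'tvec': array([-563.78401303,  187.26107316,  786.67524205])}
{'fov_y': 62.64470000801292, 'cx': 314.4370820596214, 'cy': 236.80811165193455, 'mount': array([[-7.15685947e-04, -9.65568285e-01, -2.60148756e-01,
         6.56634600e+01],
       [ 9.99999744e-01, -6.86047476e-04, -2.04729325e-04,
         1.59672672e-01],
       [ 1.92057461e-05, -2.60148836e-01,  9.65568528e-01,
        -1.42631197e+02],
       [ 0.00000000e+00,  0.00000000e+00,  0.00000000e+00,
         1.00000000e+00]])} {'time': 0.1, 'q': array([-1.25360905,  0.435172  ,  0.02495245,  1.57400497, -0.01159715,
        1.1340207 , -0.07509983]), 'joint_velocities': array([ 0.00010952, -0.00163878, -0.00046239, -0.0020295 , -0.0011548 ,
       -0.00082372,  0.00152643]), 'joint_torque': array([ 2.42539994e-03, -6.71753168e+01,  1.02792811e+00, -3.16902244e+01,
        1.57836423e-02,  7.07928251e-03, -4.74537273e-05]), 'eef_pos': array([254.57875515, 570.29562049, 230.59303448]), 'ee_rot': array([-3.14013796e+00,  1.26525877e-04,  2.72175662e+00]), 'wrist_force': array([ 0.00928574,  0.48696179, -0.09368   ]), 'moment': array([0.06379111, 0.04966642, 0.02052528]), 'grasp_force': 0.0, 'grip_width': 85.44323698481601}
```

View pics/scene0.png

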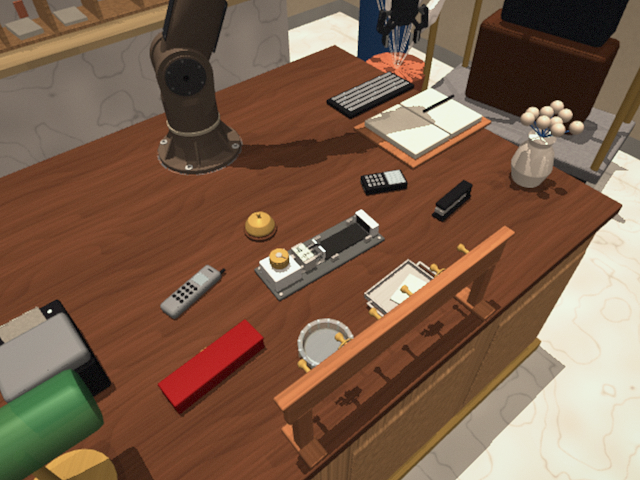

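View pics/side0.png

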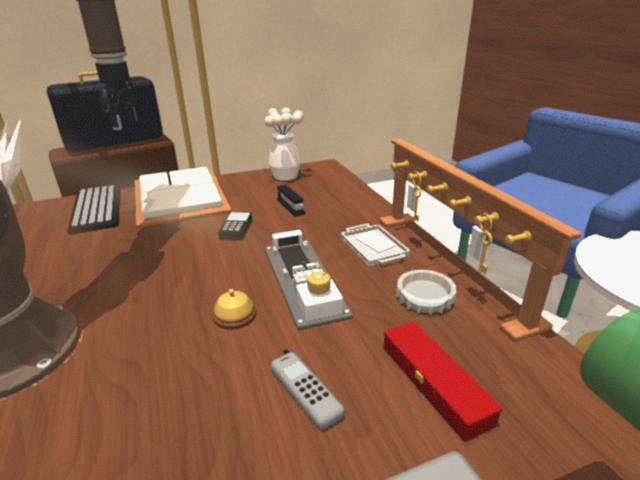

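```bash
cat > h.py <<'E'
from station import *
import cv2, numpy as np
from scipy.spatial.transform import Rotation as R
def ray(n,uv,st=None):
    m=camera_model(n); f=240/np.tan(np.radians(m['fov_y']/2))
    d=np.array([(uv[0]-m['cx'])/f,(uv[1]-m['cy'])/f,1.])
    if n=='wrist':
        T=np.eye(4); T[:3,:3]=R.from_euler('xyz',st['ee_rot']).as_matrix(); T[:3,3]=st['eef_pos']
        T=T@m['mount']; return T[:3,3],T[:3,:3]@d
    Rm=cv2.Rodrigues(m['rvec'])[0]
    return -Rm.T@m['tvec'],Rm.T@d
def onz(n,uv,z,st=None):
    o,d=ray(n,uv,st); return o+d*(z-o[2])/d[2]
E
python3 - <<'E'
from h import *
np.set_printoptions(precision=1,suppress=True)
for k,uv,z in [("termc",(384,178),24),("tA",(361,174),24),("tB",(403,170),24),("tC",(369,190),24),("knob",(279,253),82),("jawtop",(367,217),44),("baseL",(281,297),10),("baseR",(383,239),10),("baseNearL",(257,268),10),("rail top L",(283,402),150),("rail top R",(513,232),150)]: print(k,onz("scene",uv,z))
for k,uv,z in [("termc",(236,222),24),("knob",(319,276),82),("jawtop",(288,236),44),("bell",(234,291),64),("railpost",(400,215),0),("railpost2",(528,325),0)]: print(k,onz("side",uv,z))
m=camera_model("side")
def tri(a,b):
    o1,d1=ray("scene",a);o2,d2=ray("side",b)
    s=np.linalg.lstsq(np.c_[d1,-d2],o2-o1,rcond=None)[0];p=o1+d1*s[0];q=o2+d2*s[1];return (p+q)/2,np.linalg.norm(p-q)
print(tri((513,232),(393,143)),tri((279,253),(319,276)))
E
```

```text
termc [480.6 310.7  24. ]
tA [427.2 273.3  24. ]
tB [490.  375.9  24. ]
tC [490.4 244.9  24. ]
knob [ 560.9 -100.9   82. ]
jawtop [576.7 156.1  44. ]
baseL [ 616.4 -141.8   10. ]
baseR [635.4 158.6  10. ]
baseNearL [ 512.  -136.2   10. ]
rail top L [ 875. -314.  150.]
rail top R [882.6 288.  150. ]
termc [483.1 304.5  24. ]
knob [ 567.  -101.8   82. ]
jawtop [578.4 140.9  44. ]
bell [409.9 -63.7  64. ]
railpost [931.2 217.2   0. ]
railpost2 [ 914.6 -289.2    0. ]
(array([903.6, 234.7, 204.8]), np.float64(1.9709002740343449)) (array([ 565. , -104. ,   85.3]), np.float64(3.3845822346142573))
```

Emit:
drive_tool([
  [[0,0,-9.7,2.3,-2.6,0,0],[0,0,-9.7,2.3,-2.6,0,0],[0,0,-9.7,2.3,-2.6,0,0],[0,0,-9.7,2.3,-2.6,0,0],[0,0,-9.7,2.3,-2.6,0,0]],
])

```text
time: 0.72
eef_pos: [370.3, 439.6, 231.0]
ee_rot: [-3.141, 0.0, 1.87]
wrist_force: [0.3, 1.1, -0.2]
grip_width: 85.3
grasp_force: 0.0
```

Emit:
drive_tool([
  [[0,0,-9.7,2.3,-2.6,0,0],[0,0,-9.7,2.3,-2.6,0,0],[0,0,-9.7,2.2,-2.6,0,0],[0,0,-9.7,2.2,-2.6,0,0],[0,0,-9.7,2.2,-2.6,0,0]],
])

```text
time: 1.35
eef_pos: [482.1, 309.8, 231.1]
ee_rot: [-3.141, 0.0, 1.023]
wrist_force: [0.6, 1.2, 0.6]
grip_width: 85.2
grasp_force: 0.0
```

Emit:
drive_tool([
  [[0,0,0,0,0,0,0],[0,0,0,0,0,0,0]],
])

```text
time: 1.6
eef_pos: [481.2, 311.2, 231.0]
ee_rot: [-3.141, 0.0, 1.031]
wrist_force: [0.3, 0.1, 0.0]
grip_width: 85.5
grasp_force: 0.0
```

Run:
```python
from h import *
st=state();im=snapshot("wrist");cv2.imwrite("pics/w1.png",im[:,:,::-1]);np.save("w1.npy",[st['eef_pos'],st['ee_rot']]);print(st['eef_pos'],np.degrees(st['ee_rot']),st['q'],st['wrist_force'])
```

```text
[481.19361089 311.23231221 231.00570618] [-1.79963230e+02  2.57449664e-02  5.90488738e+01] [-1.0211549   0.3676774   0.48441201  1.73210455 -0.19043733  1.08919189
 -1.0157094 ] [0.27032425 0.06886026 0.00549863]
```

View pics/w1.png

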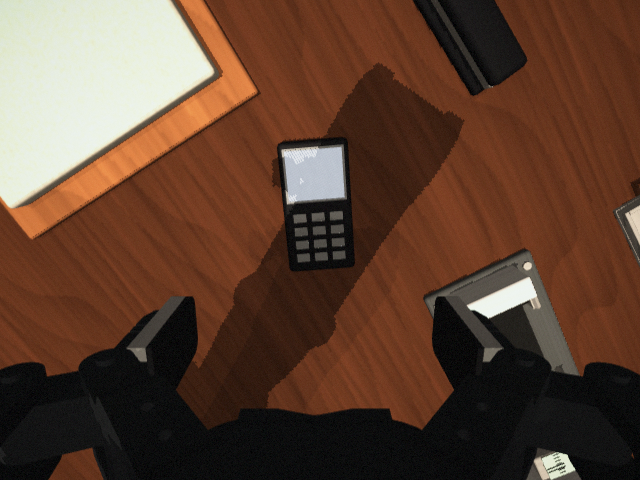

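Run:
```python
from h import *
np.set_printoptions(precision=1,suppress=True)
p,r=np.load("w1.npy");st=dict(eef_pos=p,ee_rot=r)
im=cv2.imread("pics/w1.png"); roi=im[120:290,260:375].astype(int)
red=roi[:,:,2]-roi[:,:,0]
m=((red<12)).astype(np.uint8); m=cv2.morphologyEx(m,cv2.MORPH_CLOSE,np.ones((9,9)));m=cv2.morphologyEx(m,cv2.MORPH_OPEN,np.ones((9,9)))
c=max(cv2.findContours(m,0,2)[0],key=cv2.contourArea)+[260,120]
print(cv2.boundingRect(c),cv2.contourArea(c))
w=np.array([onz('wrist',q,24,st)[:2] for q in c[:,0]],np.float32)
print(cv2.minAreaRect(w)); 
w2=np.array([onz('wrist',q,24,st)[:2] for q in [(278,143),(347,138),(355,266),(290,271)]],np.float32)
print(w2,w2.mean(0),cv2.minAreaRect(w2))
```

```text
(278, 138, 76, 133) 8566.5
((482.6424865722656, 309.7054443359375), (118.45931243896484, 61.05522155761719), 63.80050277709961)
[[482.6 375. ]
 [535.7 348. ]
 [484.4 243.1]
 [429.5 270.2]] [483.1 309.1] ((483.36505126953125, 308.76953125), (117.45733642578125, 61.18455505371094), 63.138736724853516)
```

Emit:
drive_tool([
  [[0,0,5.6,1.2,-5,0,0],[0,0,5.6,1.2,-5,0,0],[0,0,5.6,1.2,-5,0,0],[0,0,5.6,1.2,-5,0,0],[0,0,5.6,1.3,-5,0,0]],
])

```text
time: 2.28
eef_pos: [542.7, 60.6, 231.4]
ee_rot: [3.142, -0.001, 1.524]
wrist_force: [0.9, 0.2, 0.3]
grip_width: 85.1
grasp_force: 0.0
```

Emit:
drive_tool([
  [[0,0,0,1.3,-5,0,0],[0,0,0,1.3,-5,0,0],[0,0,0,0,0,0,0],[0,0,0,0,0,0,0]],
])

```text
time: 2.78
eef_pos: [568.7, -37.8, 231.1]
ee_rot: [-3.141, -0.001, 1.519]
wrist_force: [0.8, 0.8, 0.7]
grip_width: 85.3
grasp_force: 0.0
```

Run:
```python
from h import *
st=state();im=snapshot("wrist");cv2.imwrite("pics/w2.png",im[:,:,::-1]);np.save("w2.npy",[st['eef_pos'],st['ee_rot']]);print(st['eef_pos'],np.degrees(st['ee_rot']),st['q'])
```

```text
[568.67117825 -37.76652025 231.05912239] [-1.79969268e+02 -4.72187661e-02  8.70519621e+01] [-0.38767486  0.36279795  0.49152705  1.74016803 -0.19131467  1.08666936
  0.1149221 ]
```

View pics/w2.png

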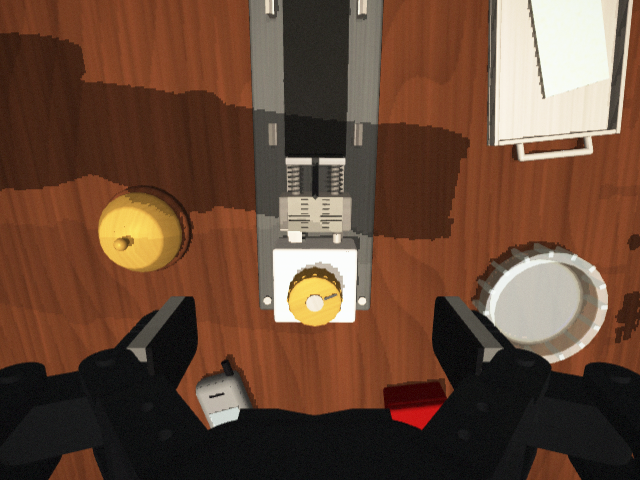

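Run:
```python
from h import *
np.set_printoptions(precision=1,suppress=True)
p,r=np.load("w2.npy");st=dict(eef_pos=p,ee_rot=r)
im=cv2.imread("pics/w2.png")
f=lambda uv,z:onz('wrist',uv,z,st)[:2]
g=cv2.cvtColor(im,cv2.COLOR_BGR2GRAY)
for row in (5,130): print(row,g[row,262:284],g[row,346:370])
print(g[112:152,273].T,g[112:152,357].T)
hsv=cv2.cvtColor(im,cv2.COLOR_BGR2HSV)
m=cv2.inRange(hsv,(18,120,150),(35,255,255));m[:,:260]=0;m[:,370:]=0;m[:260]=0;m[340:]=0
m=cv2.morphologyEx(m,cv2.MORPH_CLOSE,np.ones((15,15)));m=cv2.morphologyEx(m,cv2.MORPH_OPEN,np.ones((7,7)))
c=max(cv2.findContours(m,0,2)[0],key=cv2.contourArea);print(cv2.boundingRect(c),cv2.minEnclosingCircle(c))
(u,v),rr=cv2.minEnclosingCircle(c);print("knob",f((u,v),82),f((u-rr,v),82)-f((u+rr,v),82))
L=[(269,133),(272,133),(358,133),(361,5),(269,5)]
for q in L: print(q,f(q,26))
for q in [(267,301),(362,301),(250,5),(382,5),(258,308),(370,308)]: print("base",q,f(q,10))
cv2.imwrite("pics/w2c.png",cv2.resize(im[145:345,225:405],None,fx=3,fy=3,interpolation=cv2.INTER_CUBIC))
```

```text
5 [122 119 124 194 220 219 217 179 157 166 223 244  70  70  70  73  92 121
 119 122  88  42] [ 40  39  44  60 117 117 120 119 122 120  97  84 223 229 178 175 178 211
 213 212 206 121 127 127]
130 [ 70  73  67  74  69  73 111 140 140 139 127 123 124 160 124  74  70  72
  75  69  74  72] [ 43  73  73  70  69  72  69  68 104 173 111 111 114 145 149 146 127  74
  76  71  73  75  72  74]
[ 73  73  71  72  73  73  70  72  72  73  70 100 120 125 124 121 122 123
 123 120 121 122 122 123 125 124 124 123 126 124 123 124 122  86  62  62
  67  78  72  70] [121 127 126 127 124 125 126 124 123 122 126 100 107 111 113 116 113 115
 111 113 112 110 112 113 110 113 112 115 111 113 111 114 110  87  64  60
  65  72  70  72]
(288, 276, 53, 49) ((314.4903869628906, 299.0), 27.39974021911621)
knob [ 565.3 -101.8] [-43.8   2.3]
(269, 133) [533.2  28.1]
(272, 133) [535.8  28. ]
(358, 133) [609.   24.2]
(361, 5) [613.7 121.7]
(269, 5) [541.2 125.5]
base (267, 301) [ 516.1 -133.5]
base (362, 301) [ 610.9 -138.5]
base (250, 5) [524.2 130.8]
base (382, 5) [632.9 125.1]
base (258, 308) [ 506.5 -140.7]
base (370, 308) [ 618.7 -146.5]
```

View pics/w2c.png

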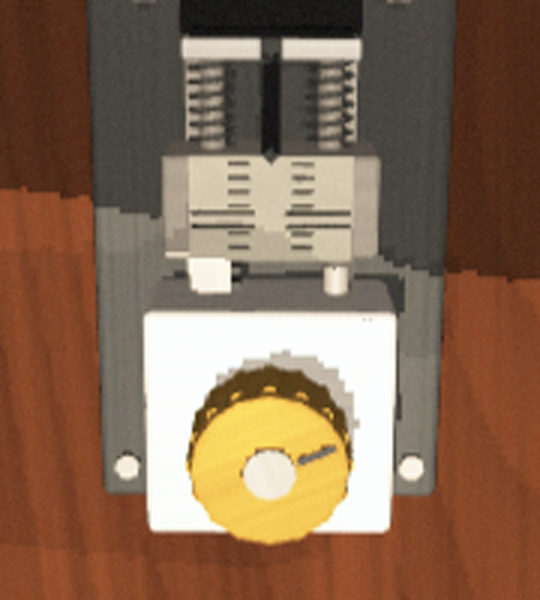

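Emit:
drive_tool([
  [[0,0,-4.7,-1.2,5,0,0],[0,0,-4.7,-1.2,5,-1,0],[0,0,-4.7,-1.2,5,-2,0],[0,0,-4.7,-1.2,5,-2,0],[0,0,-4.5,-1.2,5,-2,0]],
])

```text
time: 3.45
eef_pos: [507.1, 214.5, 160.9]
ee_rot: [-3.141, -0.001, 1.112]
wrist_force: [0.2, -0.2, -0.0]
grip_width: 85.4
grasp_force: 0.0
```

Emit:
drive_tool([
  [[0,0,0,-1.3,5,-2,0],[0,0,0,-1.2,4.7,-2,0],[0,0,0,0,0,0,0],[0,0,0,0,0,0,0]],
])

```text
time: 3.95
eef_pos: [482.9, 308.6, 121.3]
ee_rot: [-3.141, 0.0, 1.114]
wrist_force: [0.3, -0.5, 0.7]
grip_width: 85.2
grasp_force: 0.0
```

Run:
```python
from h import *
np.set_printoptions(precision=1,suppress=True)
st=state();im=snapshot("wrist");cv2.imwrite("pics/w3.png",im[:,:,::-1]);print(st['eef_pos'],np.degrees(st['ee_rot']))
i=im.astype(int);m=((i[:,:,0]-i[:,:,2])<12).astype(np.uint8);m[330:]=0;m[:,:150]=0;m[:,480:]=0
m=cv2.morphologyEx(m,cv2.MORPH_CLOSE,np.ones((15,15)));m=cv2.morphologyEx(m,cv2.MORPH_OPEN,np.ones((21,21)))
for c in cv2.findContours(m,0,2)[0]:
    if cv2.contourArea(c)<4000: continue
    w=np.array([onz('wrist',q,24,st)[:2] for q in c[:,0]],np.float32);print(cv2.boundingRect(c),cv2.minAreaRect(w))
```

```text
[482.9 308.6 121.3] [-180.     0.    63.8]
(264, 141, 101, 182) ((482.71966552734375, 309.7617492675781), (117.7553939819336, 60.80866241455078), 63.72008514404297)
```

Emit:
drive_tool([
  [[0,0,0,0,0.1,-4,0],[0,0,0,0,0,-4,0],[0,0,0,0,0,-2.5,0],[0,0,0,0,0,-1.5,0],[0,0,0,0,0,0,0]],
])

```text
time: 4.62
eef_pos: [483.9, 307.9, 1.1]
ee_rot: [-3.141, 0.001, 1.11]
wrist_force: [0.8, 0.2, -0.0]
grip_width: 85.4
grasp_force: 0.0
```

Emit:
drive_tool([
  [[0,0,0,0,0,0,0.3],[0,0,0,0,0,0,0.4],[0,0,0,0,0,0,0.5],[0,0,0,0,0,0,0.5],[0,0,0,0,0,0,0.5]],
])

```text
time: 5.25
eef_pos: [484.5, 309.2, 2.9]
ee_rot: [3.141, -0.002, 1.111]
wrist_force: [-0.9, -1.1, 6.2]
grip_width: 60.4
grasp_force: 65.0
```

Emit:
drive_tool([
  [[0,0,0,0,0,2,0.5],[0,0,0,0,0,4,0.5],[0,0,0,0,0,4,0.5],[0,0,0,0,0,0,0.5],[0,0,0,0,0,0,0.5]],
])

```text
time: 5.88
eef_pos: [483.2, 308.7, 101.0]
ee_rot: [-3.141, 0.0, 1.111]
wrist_force: [-0.6, 0.1, -3.0]
grip_width: 60.8
grasp_force: 67.4
```

Run:
```python
from h import *
np.set_printoptions(precision=1,suppress=True)
st=state();im=snapshot("wrist");cv2.imwrite("pics/w4.png",im[:,:,::-1]);np.save("w4.npy",[st['eef_pos'],st['ee_rot']]);print(st)
```

```text
{'time': 5.875, 'q': array([-1. ,  0.5,  0.4,  1.9, -0.3,  0.8, -0.8]), 'joint_velocities': array([ 0.,  0., -0.,  0.,  0., -0., -0.]), 'joint_torque': array([  0.1, -65.6,   8.6, -26.2,   0.1,  -0. ,  -0. ]), 'eef_pos': array([483.2, 308.7, 101. ]), 'ee_rot': array([-3.1,  0. ,  1.1]), 'wrist_force': array([-0.6,  0.1, -3. ]), 'moment': array([-0.,  0., -0.]), 'grasp_force': 67.37677216529846, 'grip_width': 60.78174307052358}
```

View pics/w4.png

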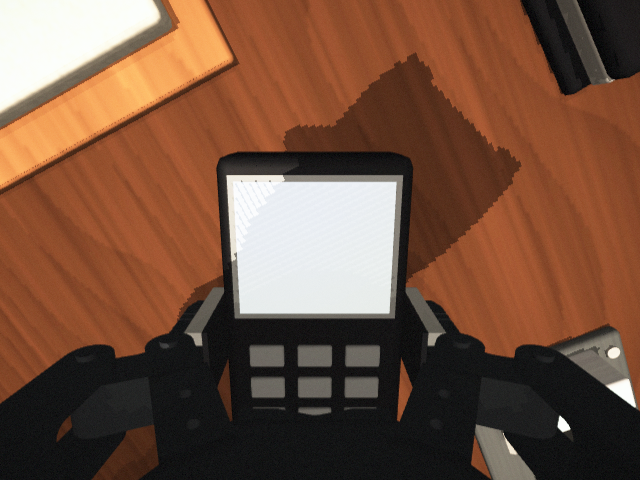

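Emit:
drive_tool([
  [[0,0,4.7,1.8,-4.6,0,0.5],[0,0,4.7,1.8,-4.6,0,0.5],[0,0,4.7,1.8,-4.6,0,0.5],[0,0,4.6,1.9,-4.6,0,0.5],[0,0,4.6,1.9,-4.7,0,0.5]],
])

```text
time: 6.55
eef_pos: [575.3, 76.2, 99.8]
ee_rot: [-3.139, 0.001, 1.52]
wrist_force: [1.3, 0.3, -3.4]
grip_width: 60.5
grasp_force: 67.3
```

Emit:
drive_tool([
  [[0,0,0,0,0,-1,0.5],[0,0,0,0,0,-1,0.5],[0,0,0,0,0,0,0.5],[0,0,0,0,0,0,0.5]],
])

```text
time: 7.05
eef_pos: [575.4, 79.0, 81.1]
ee_rot: [-3.141, -0.0, 1.519]
wrist_force: [-0.5, -0.1, -3.1]
grip_width: 60.4
grasp_force: 67.2
```

Run:
```python
from h import *
np.set_printoptions(precision=2,suppress=True)
p,r=np.load("w4.npy");s4=dict(eef_pos=p,ee_rot=r);T=R.from_euler('xyz',r)
for uv in [(217,165),(411,165),(314,153),(314,172)]:
    w=onz('wrist',uv,p[2]+22,s4)-p; print(uv,T.inv().apply(w))
st=state();ims=[snapshot(n) for n in("wrist","scene","side")]
print(st['eef_pos'],np.degrees(st['ee_rot']))
w,s,d=ims
a=np.hstack([cv2.resize(w,(400,300)),cv2.resize(s[170:320,240:440],(400,300))]);b=np.hstack([cv2.resize(d[200:350,220:420],(400,300)),cv2.resize(w[0:240,160:480],(400,300))])
cv2.imwrite("pics/m5.png",np.vstack([a,b])[:,:,::-1])
```

```text
(217, 165) [ 55.84 -29.3  -22.  ]
(411, 165) [ 55.8   29.28 -22.02]
(314, 153) [ 59.37   0.   -22.01]
(314, 172) [ 53.73  -0.   -22.01]
[575.37  79.04  81.08] [-179.97   -0.01   87.05]
```

View pics/m5.png

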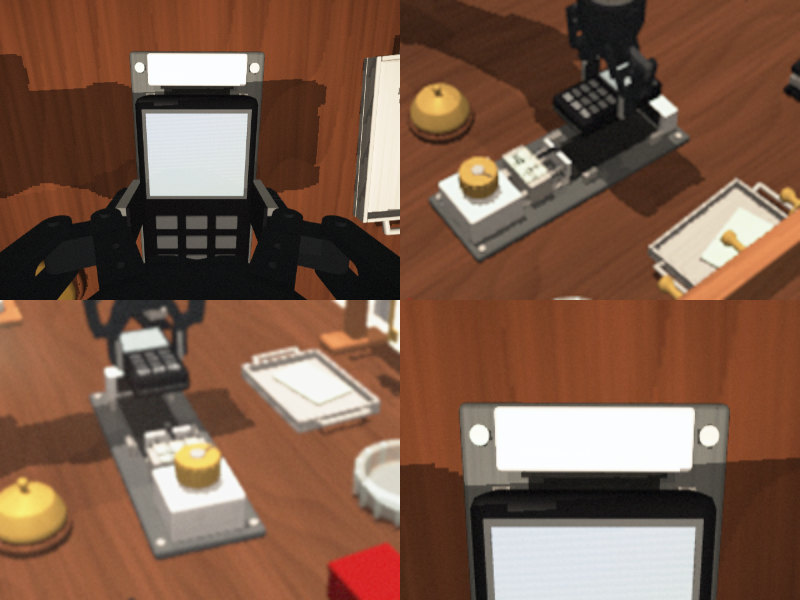

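Emit:
drive_tool([
  [[0,0,0,0,-0.1,-2,0.5],[0,0,0,0,0,-2,0.5],[0,0,0,0,0,-0.8,0.5],[0,0,0,0,0,-0.4,0.5],[0,0,0,0,0,0,0.5]],
])

```text
time: 7.82
eef_pos: [576.0, 76.8, 29.7]
ee_rot: [3.141, -0.0, 1.518]
wrist_force: [0.2, -0.8, -2.5]
grip_width: 60.7
grasp_force: 67.1
```

Emit:
drive_tool([
  [[0,0,0,0,0,-0.2,0.5],[0,0,0,0,0,-0.2,0.5],[0,0,0,0,0,-0.2,0.5],[0,0,0,0,0,0,0.5]],
])

```text
time: 8.32
eef_pos: [575.6, 76.7, 23.2]
ee_rot: [-3.141, 0.0, 1.517]
wrist_force: [-0.1, 0.2, -3.5]
grip_width: 60.6
grasp_force: 67.2
```

Free of the lips so far; continue down gently.

Emit:
drive_tool([
  [[0,0,0,0,0,-0.2,0.5],[0,0,0,0,0,-0.1,0.5],[0,0,0,0,0,0,0.5]],
])

```text
time: 8.7
eef_pos: [575.7, 76.7, 20.2]
ee_rot: [-3.141, 0.0, 1.517]
wrist_force: [0.7, -0.4, -3.5]
grip_width: 60.6
grasp_force: 67.2
```

Emit:
drive_tool([
  [[0,0,0,0,0,-0.1,0.5],[0,0,0,0,0,0,0.5]],
])

```text
time: 8.95
eef_pos: [575.7, 76.7, 19.3]
ee_rot: [-3.142, 0.0, 1.517]
wrist_force: [0.1, -0.4, -3.5]
grip_width: 60.3
grasp_force: 67.2
```

Now slide towards the jaw before it touches the bed.

Emit:
drive_tool([
  [[0,0,0,0,0.2,0,0.5],[0,0,0,0,0.1,0,0.5],[0,0,0,0,0,0,0.5]],
])

```text
time: 9.32
eef_pos: [575.8, 80.0, 19.4]
ee_rot: [3.142, -0.0, 1.518]
wrist_force: [-1.1, 1.0, -2.9]
grip_width: 60.4
grasp_force: 67.2
```

Emit:
drive_tool([
  [[0,0,0,0,0.1,0,0.5],[0,0,0,0,0,0,0.5]],
])

```text
time: 9.57
eef_pos: [575.8, 80.9, 19.3]
ee_rot: [3.142, -0.0, 1.518]
wrist_force: [0.0, -0.6, -3.3]
grip_width: 60.5
grasp_force: 67.2
```

Emit:
drive_tool([
  [[0,0,0,0,0.1,0,0.5],[0,0,0,0,0,0,0.5]],
])

```text
time: 9.82
eef_pos: [575.8, 81.2, 19.3]
ee_rot: [3.142, 0.001, 1.517]
wrist_force: [-0.2, -2.5, -3.0]
grip_width: 60.9
grasp_force: 67.2
```

Emit:
drive_tool([
  [[0,0,0,0,0,-0.1,0.5],[0,0,0,0,0,0,0.5]],
])

```text
time: 10.07
eef_pos: [575.8, 81.2, 18.5]
ee_rot: [3.141, 0.0, 1.517]
wrist_force: [-0.8, -4.0, -0.7]
grip_width: 60.2
grasp_force: 67.7
```

Emit:
drive_tool([
  [[0,0,0,0,0,0,0.2],[0,0,0,0,0,0,0],[0,0,0,0,0,0,0],[0,0,0,0,0,0,0]],
])

```text
time: 10.58
eef_pos: [575.8, 82.0, 18.3]
ee_rot: [3.141, -0.0, 1.518]
wrist_force: [0.5, 0.6, -1.1]
grip_width: 85.6
grasp_force: 0.0
```

Emit:
drive_tool([
  [[0,0,0,0,0,1,0],[0,0,0,0,0,4,0],[0,0,0,0,0,6,0],[0,0,0,0,-4,6,0],[0,0,0,0,-4,4,0]],
])

```text
time: 11.2
eef_pos: [576.2, 6.9, 223.6]
ee_rot: [3.139, -0.001, 1.519]
wrist_force: [1.3, -0.6, -0.7]
grip_width: 85.6
grasp_force: 0.0
```

Emit:
drive_tool([
  [[0,0,0,-0.6,-4,0,0],[0,0,0,0,0,0,0],[0,0,0,0,0,0,0]],
])

```text
time: 11.58
eef_pos: [569.7, -32.4, 220.6]
ee_rot: [3.141, -0.001, 1.517]
wrist_force: [-0.2, 0.0, -0.1]
grip_width: 85.2
grasp_force: 0.0
```

Run:
```python
from h import *
np.set_printoptions(precision=2,suppress=True)
st=state();im=snapshot("wrist");print(st['eef_pos'],np.degrees(st['ee_rot']),st['q'])
np.save("w6.npy",[st['eef_pos'],st['ee_rot']]);cv2.imwrite("pics/w6.png",im[:,:,::-1])
```

```text
[569.67 -32.36 220.6 ] [179.99  -0.04  86.95] [-0.34  0.37  0.42  1.75 -0.17  1.06  0.08]
```

View pics/w6.png

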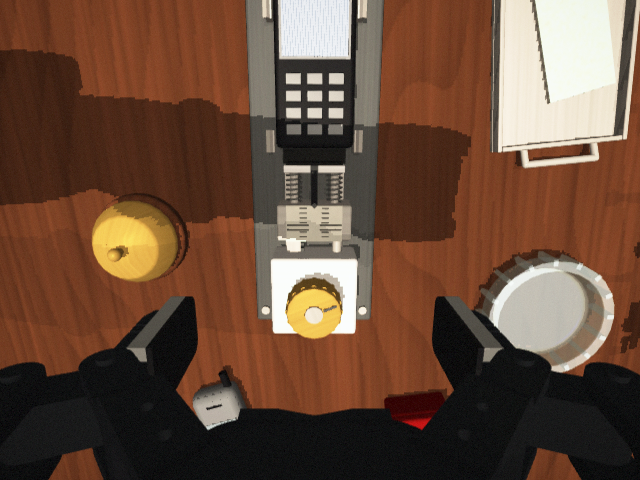

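Run:
```python
from h import *
p,r=np.load("w6.npy");st=dict(eef_pos=p,ee_rot=r)
print(onz('wrist',(314.8,313.5),82,st))
```

```text
[ 566.14386247 -104.00514213   82.        ]
```

Emit:
drive_tool([
  [[0,0,10.2,-0.1,-1.8,0,0],[0,0,10.2,-0.1,-1.8,0,0],[0,0,10.2,-0.1,-1.8,0,0],[0,0,10.2,-0.1,-1.7,0,0],[0,0,10.2,0,0,-1,0]],
])

```text
time: 12.25
eef_pos: [566.2, -104.3, 210.6]
ee_rot: [3.141, 0.001, 2.413]
wrist_force: [1.1, 0.6, 0.6]
grip_width: 85.2
grasp_force: 0.0
```

Emit:
drive_tool([
  [[0,0,10.2,0,0,-1,0],[0,0,10.2,0,0,-1,0],[0,0,10.2,0,0,-1,0],[0,0,10.2,0,0,-1,0],[0,0,10.2,0,0,-1,0]],
])

```text
time: 12.88
eef_pos: [565.9, -102.3, 159.6]
ee_rot: [3.141, -0.001, -2.977]
wrist_force: [0.0, -0.1, -0.4]
grip_width: 85.0
grasp_force: 0.0
```

Emit:
drive_tool([
  [[0,0,10.2,0,0,-1,0],[0,0,10.2,0,0,-1,0],[0,0,10.2,0,0,-1,0],[0,0,0,0,0,0,0],[0,0,0,0,0,0,0]],
])

```text
time: 13.5
eef_pos: [566.0, -103.3, 130.5]
ee_rot: [3.141, 0.0, -2.454]
wrist_force: [0.2, -0.5, 0.2]
grip_width: 85.4
grasp_force: 0.0
```

Run:
```python
from station import *
print(state()['q'],state()['eef_pos'])
```

```text
[ 0.16335975  0.46173745 -0.10435948  1.80816505  0.06006692  0.87475541
  2.28921526] [ 566.04879456 -103.26352001  130.48894335]
```

Emit:
drive_tool([
  [[0,0,0,0,-0.05,-3,0],[0,0,0,0,0,-3,0],[0,0,0,0,0,-1.4,0],[0,0,0,0,0,0,0],[0,0,0,0,0,0,0]],
])

```text
time: 14.12
eef_pos: [566.6, -104.4, 57.4]
ee_rot: [-3.14, 0.001, -2.452]
wrist_force: [-0.0, 0.9, 0.1]
grip_width: 85.2
grasp_force: 0.0
```

Emit:
drive_tool([
  [[0,0,0,0,0,0,0.5],[0,0,0,0,0,0,0.7],[0,0,0,0,0,0,0.7],[0,0,0,0,0,0,0.7],[0,0,0,0,0,0,0.7]],
])

```text
time: 14.75
eef_pos: [565.9, -104.3, 57.2]
ee_rot: [-3.141, 0.001, -2.452]
wrist_force: [-2.2, 0.5, 8.0]
grip_width: 42.1
grasp_force: 59.7
```

Emit:
drive_tool([
  [[0,0,-9,0,0,0,0.7],[0,0,-9,0,0,0,0.7],[0,0,-9,0,0,0,0.7],[0,0,-9,0,0,0,0.7],[0,0,-9,0,0,0,0.7]],
])

```text
time: 15.38
eef_pos: [566.1, -104.9, 57.2]
ee_rot: [-3.141, 0.001, 3.041]
wrist_force: [-2.0, -0.7, 6.6]
grip_width: 42.0
grasp_force: 59.8
```

Emit:
drive_tool([
  [[0,0,-9,0,0,0,0.7],[0,0,-9,0,0,0,0.7],[0,0,-9,0,0,0,0.7],[0,0,-9,0,0,0,0.7],[0,0,-9,0,0,0,0.7]],
])

```text
time: 16.0
eef_pos: [565.8, -105.4, 57.2]
ee_rot: [-3.142, 0.001, 2.256]
wrist_force: [-3.3, -3.0, 6.7]
grip_width: 42.4
grasp_force: 59.7
```

Emit:
drive_tool([
  [[0,0,-9,0,0,0,0.7],[0,0,-9,0,0,0,0.7],[0,0,-9,0,0,0,0.7],[0,0,0,0,0,0,0.7]],
])

```text
time: 16.5
eef_pos: [565.4, -105.5, 57.1]
ee_rot: [-3.141, 0.001, 1.787]
wrist_force: [-3.6, -2.8, 9.8]
grip_width: 42.5
grasp_force: 60.2
```

Run:
```python
from h import *
st=state();im=snapshot("wrist");print(st['eef_pos'],np.degrees(st['ee_rot']),st['q'],st['moment'],st['wrist_force'])
np.save("w7.npy",[st['eef_pos'],st['ee_rot']]);cv2.imwrite("pics/w7.png",im[:,:,::-1])
```

```text
[ 565.42865481 -105.54460943   57.14062164] [-1.79985801e+02  5.71836551e-02  1.02363576e+02] [-0.23723459  0.5900268   0.47178876  1.90445589 -0.38429338  0.73670391
  0.67052672] [-0.64860402  1.00035121  0.0207828 ] [-3.56912686 -2.77196877  9.7986316 ]
```

View pics/w7.png

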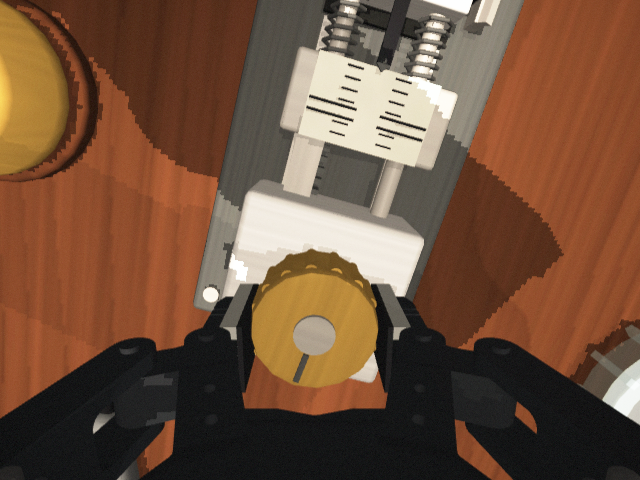

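Run:
```python
from h import *
np.set_printoptions(precision=1,suppress=True)
def L(n): p,r=np.load(n);return dict(eef_pos=p,ee_rot=r)
b=np.array([575.8,81.2]);ex=np.array([np.cos(-.0532),np.sin(-.0532)]);ey=np.array([-ex[1],ex[0]])
for n,uv in (("w2.npy",(315,218)),("w2.npy",(315,198)),("w7.npy",(366,117)),("w7.npy",(385,68)),("w7.npy",(381,76))):
    w=onz('wrist',uv,50,L(n))[:2]-b; print(n,uv,w@ex,w@ey)
```

```text
w2.npy (315, 218) -0.34207741380859513 -124.09063291654897
w2.npy (315, 198) -0.36582020417097105 -107.1581405333872
w7.npy (366, 117) -0.9621514412060534 -113.99104083245479
w7.npy (385, 68) 0.5678161784868081 -96.42765927105478
w7.npy (381, 76) 0.017746847656241904 -99.30671292077662
```

Emit:
drive_tool([
  [[0,0,-7,0,0,0,0.7],[0,0,-7,0,0,0,0.7],[0,0,-7,0,0,0,0.7],[0,0,-7,0,0,0,0.7],[0,0,-7,0,0,0,0.7]],
])

```text
time: 17.18
eef_pos: [565.0, -105.5, 57.1]
ee_rot: [-3.141, 0.001, 1.175]
wrist_force: [-5.7, -2.1, 10.7]
grip_width: 42.5
grasp_force: 60.0
```

Emit:
drive_tool([
  [[0,0,-7,0,0,0,0.7],[0,0,-7,0,0,0,0.7],[0,0,-7,0,0,0,0.7],[0,0,-7,0,0,0,0.7],[0,0,0,0,0,0,0.7]],
])

```text
time: 17.8
eef_pos: [564.7, -105.2, 57.1]
ee_rot: [-3.141, 0.001, 0.688]
wrist_force: [-7.5, -1.0, 13.9]
grip_width: 42.5
grasp_force: 60.6
```

Run:
```python
from h import *
st=state();im=snapshot("wrist");print(st['eef_pos'],np.degrees(st['ee_rot']),st['q'],st['moment'],st['wrist_force'])
np.save("w8.npy",[st['eef_pos'],st['ee_rot']]);cv2.imwrite("pics/w8.png",im[:,:,::-1])
```

```text
[ 564.73905987 -105.24825145   57.11037409] [-1.79963032e+02  5.89959916e-02  3.94015132e+01] [-0.42807774  0.6718298   0.77773155  1.92035847 -0.64131827  0.8174021
 -0.1817534 ] [-0.25253029  1.61342236  0.00351778] [-7.52029956 -1.02845338 13.88467627]
```

View pics/w8.png

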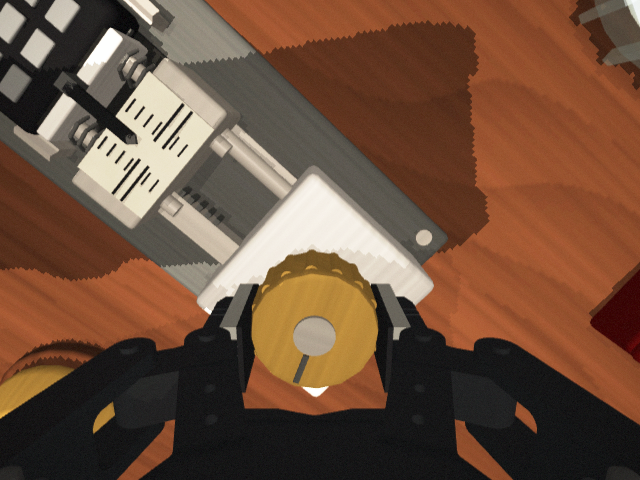

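```bash
cat >> h.py <<'E'
def tongue(im,st,dxy=(0,0)):
    b=np.array([575.8,81.2]);a=-.0532;ex=np.array([np.cos(a),np.sin(a)]);ey=np.array([-ex[1],ex[0]])
    m=camera_model('wrist');f=240/np.tan(np.radians(m['fov_y']/2))
    T=np.eye(4);T[:3,:3]=R.from_euler('xyz',st['ee_rot']).as_matrix();T[:3,3]=st['eef_pos'];T=np.linalg.inv(T@m['mount'])
    X,Y=np.meshgrid(np.arange(-24,24.1,.25),np.arange(-125,-75,.25))
    P=np.dstack([b[0]+X*ex[0]+Y*ey[0],b[1]+X*ex[1]+Y*ey[1],50+0*X]).reshape(-1,3)@T[:3,:3].T+T[:3,3]
    u=(f*P[:,0]/P[:,2]+m['cx']).reshape(X.shape).astype(np.float32);v=(f*P[:,1]/P[:,2]+m['cy']).reshape(X.shape).astype(np.float32)
    g=cv2.remap(cv2.cvtColor(im,cv2.COLOR_RGB2GRAY),u,v,cv2.INTER_LINEAR)
    x=X[0];y=Y[:,0]
    return g,x,y
E
python3 - <<'E'
from h import *
p,r=np.load("w8.npy");st=dict(eef_pos=p,ee_rot=r)
g,x,y=tongue(cv2.imread("pics/w8.png")[:,:,::-1].copy(),st)
# ascii view, 0.5mm rows / 0.75 mm cols
for i in range(0,len(y),2):
    if -122<y[i]<-80: print(f"{y[i]:7.1f}","".join(" .:-=+*#%@"[9-min(9,int(q)//26)] for q in g[i,::3]))
E
```

```text
-121.5 ***********+::--::.:--+-:-*#%%%%%#####################*=-::::-=-:
 -121.0 ***********+::--::.:--+-:-***#%%######################*=-::::-=-:
 -120.5 ***********+::--::::--+=:=***#%%######################*=-::::-=-:
 -120.0 ***********=::--::.:--+=-=##*%%#######################*=-::::-==-
 -119.5 ***********+::--::::-=+=-=**######****#**##*#*##**##***=-:::--==-
 -119.0 ***********+--=-:-:-==+=-=*****************************=-::.-===-
 -118.5 ***********+--=-:---==+=-=*****************************=-:::-===-
 -118.0 ***********+--=-:---==+=-=*****************************+--::-==--
 -117.5 ************+++=-----=++++*****************************+=-::-==++
 -117.0 ***************===-=++**********************************+==-=+***
 -116.5 *****************************************************************
 -116.0 *****************************************************************
 -115.5 *****************************************************************
 -115.0 ****++++*++++++*+++++++++++++++++++++++++++++++++++++++++++++++++
 -114.5 ===.::::::::::..::::.:.:::.::............................
[... 4340 characters left out ...]
@@@@@%#%##%#%%#%#%%%%%#***##**+#%#
  -84.5 ***********#***##########%%%@@@@@@@@%%%%@%%%@%%%%@%%%#*****######
  -84.0 *******#***%#*******####%@@%@@%@%@@@%%%@%@%%@%%%%%@%%##*******##%
  -83.5 ***####***#%%#*===++=++#%%%@@@@@@@@@%@@@%%%%%%%%@%%#%%%+----+++#%
  -83.0 ***####****%%#*--:::-=+#%%%%%@@@@@@@%%@@%%@%@%@%%%%%%%%+--::--=*%
  -82.5 ***#####**#%%#+--:::--+*#%%%@@@@@@@@@@%@@%%%%%@%%@%%%%%+--::--=*%
  -82.0 ***#####***#%#*--:::--+#%%#%%@@@@@@@@%%%%@@%%@%@%@@%%%%+=-::--=#%
  -81.5 ***######**####*==---+#%###%@@@@@@@@%%%%%%%%%%%%%%%%%####*+===+##
  -81.0 ***##******#########*%####**%@@@@@@%**********+*****##*#########*
  -80.5 ***#*******#******######**++#@@@@@@%+++++++++++++++#%#********#**
```

Emit:
drive_tool([
  [[0,0,-7,0,0,0,0.7],[0,0,-7,0,0,0,0.7],[0,0,-7,0,0,0,0.7],[0,0,-6,0,0,0,0.7],[0,0,0,0,0,0,0.7]],
])

```text
time: 18.48
eef_pos: [564.6, -104.9, 57.1]
ee_rot: [-3.141, 0.001, 0.217]
wrist_force: [-8.1, -0.9, 14.5]
grip_width: 42.6
grasp_force: 60.7
```

Run:
```python
from h import *
st=state();im=snapshot("wrist");print(st['eef_pos'],np.degrees(st['ee_rot']),st['wrist_force'])
g,x,y=tongue(im,st)
for i in range(0,len(y),2):
    if -110<y[i]<-85: print(f"{y[i]:7.1f}","".join(" .:-=+*#%@"[9-min(9,int(q)//26)] for q in g[i,::3]))
```

```text
[ 564.61609686 -104.91438463   57.08749218] [-1.79963358e+02  8.18001536e-02  1.24382359e+01] [-8.11997191 -0.90626853 14.52206364]
 -109.5 -=-............................................................:-
 -109.0 :::............................................................::
 -108.5 :::............................................................::
 -108.0 :::............................................................::
 -107.5 :::............................................................::
 -107.0 :::........................................:...................::
 -106.5 :::..............:=+==++=:...............+**#*+++:.............::
 -106.0 :::..............-%%%#%%%=...............#%##%%##:.............::
 -105.5 :::...............-:.:-:.................:..::.::..............::
 -105.0 :::............................................................::
 -104.5 :::............................................................::
 -104.0 :::............................................................::
 -103.5 :::............................................................::
 -103.
[... 1957 characters left out ...]
@@@@#.....+*=++*+=...............:
  -89.5 ::::........................*%@@@@@#...........................:-
  -89.0 :::.........................+@@@@@@*...........................:-
  -88.5 :::.........................+@@@@@@#............................:
  -88.0 -::.........................*@@@@@@#...........................:-
  -87.5 ::::........................*@@@@@@*......:::..................:-
  -87.0 :::...............:--:--=:..+@@@@@@#.....-=+=-=+=..............::
  -86.5 :::..............-%%%%%%%+..*@@@@@@#.....#%%%%%@%:.............::
  -86.0 ::::.............:+**=++*-..+@@@@@@#.....-++===++...............:
  -85.5 ::::........................+@@@@@@*...........................::
```

Emit:
drive_tool([
  [[0,0,-3,0,0,0,0.7],[0,0,-3,0,0,0,0.7],[0,0,0,0,0,0,0.7]],
])

```text
time: 18.9
eef_pos: [564.6, -104.8, 57.1]
ee_rot: [-3.141, 0.001, 0.113]
wrist_force: [-8.3, 0.6, 14.0]
grip_width: 42.2
grasp_force: 60.7
```

Emit:
drive_tool([
  [[0,0,0,0,0,0,0.5],[0,0,0,0,0,0,0],[0,0,0,0,0,0,0],[0,0,0,0,0,0,0]],
])

```text
time: 19.4
eef_pos: [565.9, -104.3, 56.3]
ee_rot: [-3.142, -0.0, 0.114]
wrist_force: [-0.1, 0.6, -0.1]
grip_width: 85.5
grasp_force: 0.0
```

Emit:
drive_tool([
  [[0,0,0,0,0,1,0],[0,0,0,0,0,4,0],[0,0,10,0,0,4,0],[0,0,10,0,0,0,0],[0,0,10,0,0,0,0]],
])

```text
time: 20.02
eef_pos: [566.2, -104.5, 147.6]
ee_rot: [3.141, -0.001, 0.644]
wrist_force: [0.5, 0.3, -0.0]
grip_width: 85.2
grasp_force: 0.0
```

Emit:
drive_tool([
  [[0,0,10,0,0,0,0],[0,0,10,0,0,0,0],[0,0,10,0,0,0,0],[0,0,0,0,0,0,0],[0,0,0,0,0,0,0]],
])

```text
time: 20.65
eef_pos: [565.8, -104.6, 146.6]
ee_rot: [3.141, -0.0, 1.157]
wrist_force: [0.5, 0.4, 0.6]
grip_width: 85.3
grasp_force: 0.0
```

Run:
```python
from h import *
st=state();im=snapshot("wrist");print(st['eef_pos'],np.degrees(st['ee_rot']),st['wrist_force'])
cv2.imwrite("pics/w9.png",im[:,:,::-1])
g,x,y=tongue(im,st)
for i in range(0,len(y),2):
    if -106<y[i]<-90: print(f"{y[i]:7.1f}","".join(" .:-=+*#%@"[9-min(9,int(q)//26)] for q in g[i,::3]))
```

```text
[ 565.79755225 -104.60093008  146.6059607 ] [ 1.79983929e+02 -4.60540282e-03  6.63023042e+01] [0.50699055 0.38754244 0.64666471]
 -105.5 :.      .      .......                    . . .     .   . .. ....
 -105.0 :..           ..:::......               .....:..   .. . .... ....
 -104.5 :.     . .   ...-+===+=+:.             .-=+=+++-. ... .  ..  ....
 -104.0 :..            .:=+=+-+=:.              -=-=-==-.  .     ..   ...
 -103.5 :..   .. . .   .....:..:                .........             ...
 -103.0 :....   .  . .  .                                 .  .       ....
 -102.5 :.... . .  ....                                  ... ..       ...
 -102.0 :...  ..   ... . .                                          . ...
 -101.5 :.. .. .        .......                 .    . .              ...
 -101.0 :.. .....       :::::::..              ..:...:...             ...
 -100.5 :... ....  .   .=+=++++=:              .==+=+=+=.             ...
 -100.0 :. .............====+===:              .-+--===-..   ............
  -99.5 :................:.:.:.:.             ......:.:........:.......:.
  -99.0 :
[... 621 characters left out ...]
+***=  .:::--::=-::=---=---+==-=...
  -94.5 ::=******#***#*#*%*#*#*#*#- .+****+: .+**##**##**#%**#%*##%*#+:..
  -94.0 ::-*+++*+++++=+++=+++=+++=: :****#*- .+=+++=+++==++==++==++===.:.
  -93.5 ::.::.:::.:::.:.::::-.:::. .=%#*#%%-  ...:.:.:...:.:.:.:.:.:.....
  -93.0 ::.. . . . .    .::-:::-.  .=%%*%%%-   ..:.:::.:.   .....  .  ...
  -92.5 ::.... . ..     -=++*=++:  .=%%##%%-   .=++++++=. ...   ..   ....
  -92.0 ::...    .      .===-==-:  .=%%%#%%:   .----=---.   . . ...   ...
  -91.5 ::....   ..     .........  .=%%%%%#:    .........    .. ....  ...
  -91.0 ::..  ..... .. .      ...  .=%%%%%%-      .        . ........ .. 
  -90.5 ::.... ....... .. ...... ...-%%%%%%-    .     ..  ....... .   ..
```

```bash
python3 -c "
from station import *
print(finish_job())"
```

```text
the job is handed in; nothing more can be done
None
```

The job is handed in: the terminal lies screen up in the bay, against the fixed jaw, and the sprung jaw is closed with the tongue between the two set-mark lines, within about 0.5 mm of the middle; it took about 21 s of the 72 s.

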